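# Fetch the reference standard from behind the meters

### The job

I need the red-topped reference standard that stands behind the two handheld meters in the grey tray: first stand both meters aside on the green mat, leaving the standard where it is, then set the standard on the middle of the black plate. Once it is there, put the meters back upright, each centred on the pad of its own colour and square with it. Set everything down gently without dropping or tipping it, and leave the jar and the indicator box where they are.

Things in the scene. Friction and masses are not known exactly. Their poses are not given: they have to be found in the camera images.
- tray: Fixed grey open tray on the table, outside 170 (x) by 200 (y) mm (all sizes here are in mm), walls 18 high and 4 thick, floor 4 thick. Origin: centre of the underside at table height; its -x side faces roughly to the robot (yaw within 0.3 rad). Two tall meters stand side by side in its front part; the standard stands behind them, close to them.
- yellow_pad: Yellow thin flat pad, 54 (x) by 84 (y) by 2 mm thick, fixed on the tray floor, a strip 12 wide showing at each side (y) of the meter that stands on it. Origin: centre of its underside, 4 above the table; its top is 6 above the table. Its axes are parallel to the tray's. The two pads lie side by side at tray x = -20, y = +46 and -46, either way round.
- blue_pad: Blue thin flat pad, 54 (x) by 84 (y) by 2 mm thick, fixed on the tray floor, a strip 12 wide showing at each side (y) of the meter that stands on it. Origin: centre of its underside, 4 above the table; its top is 6 above the table. Its axes are parallel to the tray's. The two pads lie side by side at tray x = -20, y = +46 and -46, either way round.
- yellow_meter: Yellow handheld multimeter with a dark screen and a black dial on its face; stands upright on a black foot 50 (x) by 60 (y) by 12 high; body 44 thick (x) by 58 wide (y), total height 150 mm, parallel-sided, black tilt stand on the back (+x), 0.25 to 0.5 kg. Origin: centre of the foot's underside; z up; -x is the display side. It starts centred on the pad of its own colour, axes parallel.
- blue_meter: Blue handheld thermometer readout with a white screen and keys on its face; stands upright on a black foot 50 (x) by 60 (y) by 12 high; body 44 thick (x) by 58 wide (y), total height 150 mm, parallel-sided, black tilt stand on the back (+x), 0.25 to 0.5 kg. Origin: centre of the foot's underside; z up; -x is the display side. It starts centred on the pad of its own colour, axes parallel.
- standard: Reference standard: upright aluminium cylinder 44 mm in diameter, 42 high with its red top, plus two small brass terminals on top (9 in diameter, 8 high, 20 apart), total height 50, 0.18 to 0.35 kg. Origin: centre of the underside; z up. It starts on the tray floor at tray x = +31, y within 5 of 0; the meters in front are within about 8 of it, so the gripper has room only once they are gone.
- plate: Fixed square black test plate with a white cross, 110 by 110 by 5 mm thick, lying on the table at one side of the tray (left or right). Origin: centre of the underside at table height; top 5 above the table. The standard goes on its middle.
- mat: Fixed flat mat, green with a grey edge, 150 (x) by 220 (y) by 3 mm thick, lying on the table at the other side of the tray: the side area where both meters are parked. Origin: centre of the underside at table height; yaw within 0.3 rad.
- jar: Bystander: loose clear glass jar with a black cap, 60 in diameter, 85 mm high, on the table beyond the mat or the plate. Origin: centre of the underside. Leave alone.
- indicator: Bystander: loose black indicator box with an orange and white face on top, 70 by 100 by 34 mm high, on the table beyond the mat or the plate. Origin: centre of the underside. Leave alone.
There are look-alikes about, which are no part of the job. There is more than one size of the yellow_meter; the one meant has the size given above.

How it is judged:
By the outcome, as a careful person would: the job done as asked, in the order asked, and still so for the second after the job is handed in, with the robot touching nothing.
It also fails if it takes over 106 s, if anything falls off the work surface, if the arm or the gripper's body presses on something with over 40 N, if the wrist force passes 120 N, or if a joint passes its speed limit or range.

### The arm

A 7-joint arm with a two-finger parallel gripper is mounted at the origin on the work surface. World frame = base frame: x ahead of the robot, y to its left, z up, the work surface at z = 0. Lengths are in m, angles in degrees, forces in N, time in s.
With the tool pointing down it reaches from about 0.4 to 0.9 m from the base axis. Payload 5.5 kg.
Tool frame: the origin (TCP) lies on the centre line of the jaws, within the pads' length; the fingertips stand 25 mm ahead of it and the grasp point (between the pads) lies 6 mm ahead of it; z points along the fingers, y is the line along which they close (so a half turn about z gives the same grasp; the last joint's range is limited). The gripper opens to 92 mm and grips with 3 to 60 N. Pads are 19 mm wide; open, the fingers measure 130 mm over their backs; the gripper's body (75 mm by 190 mm) begins 47 mm behind the grasp point.
Start: joints at [-60.665, 28.699, -24.465, 88.831, 12.651, 65.22, -12.049], TCP at [0.16, 0.63, 0.252] pointing down, gripper open.
Joint ranges: [-164.97, 164.97], [-17.58, 116.51], [-87.97, 89.64], [11.32, 138.91], [-80.73, 260.73], [10.89, 115.49], [-147.41, 147.41]. Speed limits (degrees/s): [147.25, 147.25, 180, 180, 180, 180, 180].

### API

Orientations are given as a 3x3 rotation matrix whose columns are the frame's x, y, z axes.
In Python, from station import robot, vision, ticket gives the robot as it stands.
- The arm moves only by the tool play_rows, never from a script. Its arguments are lists of equal length, an entry for each row: "gripper": the opening, from 0 (shut) to 1 (fully open); "dp": the shift along the tool's x, y, z in mm, a list of three; "spin": the turn about the tool's z in rad. In form: {"gripper": [gripper, ...], "dp": [[tx, ty, tz], ...], "spin": [spin, ...]}. A call has 1 to 12 rows; each row shifts and turns the commanded pose from where the row before left it, along the tool's axes as they then stand; what a row does not reach is not made up. A row lasts 1/12 s, in which the tool goes at most 41.7 mm and 7.16 degrees, less where a joint would pass 70% of its speed; a pose out of reach is approached as far as the arm can. A call is refused whole if a number of a shift passes 41.7 or a number of a turn 0.125, either way. A call with a gripper value outside its range is refused whole. The fingers move at their own pace and stop on an object; "squeeze" is the grip in N (left out, the last holds). Time passes only in rows, so rows that do not move let the fingers close. It gives the time, the measured TCP pose, the force, the opening and the grip force at its end, in the units of the state.
- robot.state(): the state, without advancing time (a new reading comes with each control period).
- vision.get_image(name): name is "side" or "top" or "wrist"; returns a dict with "img" (400x640x3 uint8, red, green, blue), "z_map" (400x640 float32, m along the optical axis (not along the pixel's ray), 0 where there is no reading), "fx", "fy", "cx", "cy" (pixels), "D" ([k1, k2, p1, p2, k3] as OpenCV has them; the pictures are not rectified), "rvec" (rotation vector, rad) and "tvec" (3), from world to camera coordinates, as OpenCV has them. Camera axes: x right, y down, z forward; pixel columns grow to the right and rows downward; lengths in m; the calibration is good to about 2 mm. A picture is of the moment at which its call begins.
- ticket.close_job(): hands the job in; it is judged then, once.
The state is a dict: "t": time; "q": joint angles; "joint_velocities": joint speeds; "joint_torque": joint torques, N m; "tool_pos": TCP position; "eef_rot": TCP orientation; "contact_force": force on the tool from outside, world axes, zero at the start; "wrist_torque": the same for the moment, N m; "grip_width": finger opening in m; "gripper_force": force on a finger pad.
Only numpy, scipy, OpenCV 4.12 (cv2) and the standard library are available. Lean on these libraries where they do the work, as an engineer would, in place of code of your own. Each camera call takes 0.05 s, during which the arm holds its last target. There are 200 camera calls.

## Working session

There is one attempt and no reset: what is moved stays moved. The work goes in short steps, Python scripts to look and compute and a tool call to move; the robot and the scene stay as the last step left them, time stands still between calls to the robot, and variables do not carry over. Pictures are saved under pics/ and viewed, at most 14 in all, crops included, and the job is handed in when it is done.

Besides the shell and the picture viewer there is one more tool, called after "Request:" as name(argument=value, ...) on one line, values as JSON. play_rows: Moves the arm, as the interface text tells. Its arguments: {"type":"object","properties":{"gripper":{"type":"array","items":{"type":"number"}},"dp":{"type":"array","items":{"type":"array","items":{"type":"number"}}},"spin":{"type":"array","items":{"type":"number"}},"squeeze":{"type":"number"}},"required":["gripper","dp","spin"]}

```bash
ls; mkdir -p pics; cat > h.py <<'E'
import numpy as np, cv2
from station import robot, vision, ticket
def get(n):
    d=vision.get_image(n); d['K']=np.array([[d['fx'],0,d['cx']],[0,d['fy'],d['cy']],[0,0,1.]]);d['D']=np.array(d['D'],float)
    d['R']=cv2.Rodrigues(np.array(d['rvec'],float))[0]; d['t']=np.array(d['tvec'],float).ravel(); return d
def rays(d,uv):
    p=cv2.undistortPoints(np.array(uv,float).reshape(-1,1,2),d['K'],d['D']).reshape(-1,2)
    return np.c_[p,np.ones(len(p))]
def onplane(d,uv,z):
    r=rays(d,uv)@d['R']; c=-d['R'].T@d['t']; s=(z-c[2])/r[:,2]; return c+r*s[:,None]
def cloud(d):
    h,w=d['z_map'].shape; v,u=np.mgrid[:h,:w]
    P=rays(d,np.c_[u.ravel(),v.ravel()])*d['z_map'].reshape(-1,1)
    W=(P-d['t'])@d['R']; W[d['z_map'].ravel()==0]=np.nan; return W.reshape(h,w,3)
def save(n,img): cv2.imwrite('pics/'+n,cv2.cvtColor(img,cv2.COLOR_RGB2BGR))
E
python3 - <<'E'
from h import *
for n in('top','side'):
    d=get(n); save(n+'0.png',d['img']); np.savez(n+'0.npz',**d); print(n,-d['R'].T@d['t'],d['R'][2],d['fx'])
print(robot.state())
E
```

```text
pics
top [0.36382532 0.00541803 0.91588345] [ 0.25524799  0.0161577  -0.9667406 ] 418.00780023243755
side [ 0.13019324 -0.70000547  0.8451361 ] [ 0.38491167  0.61265103 -0.69029104] 461.8519755385891
{'t': 0.1, 'q': array([-60.66484244,  28.74801057, -24.45429249,  88.88468305,
        12.6495622 ,  65.21946324, -12.05006409]), 'joint_velocities': array([-0.02334549, -0.21110279, -0.10656135, -0.09748662,  0.01363128,
        0.11053673,  0.03169274]), 'joint_torque': array([-1.17123834e-02, -5.67858338e+01, -5.83849311e+00, -2.79913008e+01,
       -6.90071192e-02,  2.39683245e-02,  6.53092002e-06]), 'tool_pos': array([0.15994278, 0.62941605, 0.25079251]), 'eef_rot': array([[-9.69215347e-01,  2.46214041e-01, -5.06868890e-04],
       [ 2.46214549e-01,  9.69213935e-01, -1.65682591e-03],
       [ 8.33305880e-05, -1.73061959e-03, -9.99998499e-01]]), 'contact_force': array([ 0.12766468, -0.51704695,  0.52089432]), 'wrist_torque': array([-0.03082962,  0.00331912, -0.00334789]), 'gripper_force': 0.0, 'grip_width': 0.09157341459089845}
```

View pics/top0.png

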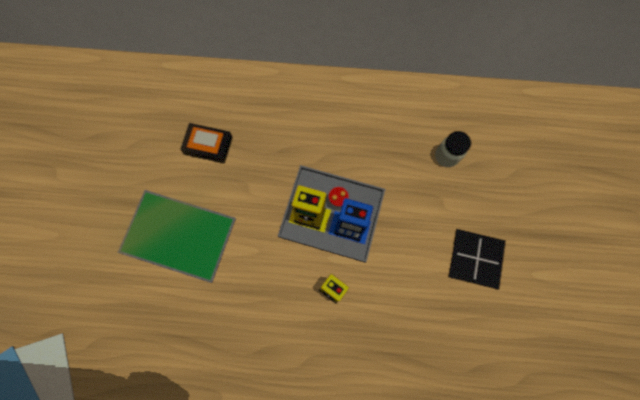

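View pics/side0.png

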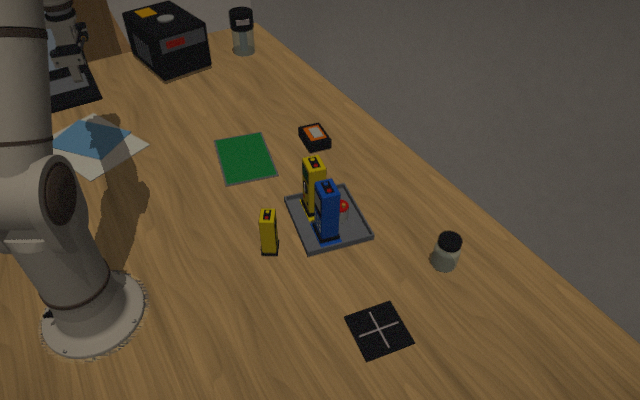

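Top view: the tray is at (332,213), the mat is left at (178,236) and the plate right at (477,259). There are two yellow meters: a tall one in the tray at (310,205) and a small one on the table in front at (334,288). The one in the tray on the yellow pad fits the description; I'll check its height and confirm it in a crop. The jar is at (452,147) and the indicator at (207,142).

```bash
cat > m.py <<'E'
from h import *
d=dict(np.load('top0.npz')); W=cloud(d); im=d['img']; hsv=cv2.cvtColor(im,cv2.COLOR_RGB2HSV)
H,S,V=[hsv[...,i].astype(int) for i in range(3)]
def box(u0,v0,u1,v1):
    m=np.zeros(H.shape,bool); m[v0:v1,u0:u1]=1; return m
def rect(name,m,z):
    m=cv2.morphologyEx(m.astype(np.uint8),cv2.MORPH_OPEN,np.ones((3,3)))
    c=max(cv2.findContours(m,0,2)[0],key=cv2.contourArea)
    P=onplane(d,c.reshape(-1,2),z)[:,:2]*1000
    r=cv2.minAreaRect(P.astype(np.float32)); print(name,np.round(r[0],1),np.round(r[1],1),round(r[2],2))
rect('mat',(H>45)&(H<80)&(S>120)&box(100,170,250,300),.003)
rect('plate',(V<70)&box(430,215,520,300),.005)
low=W[...,2]
rect('tray',(S<75)&box(265,150,400,275),.018)
rect('jarcap',(V<60)&box(430,120,480,155),.085)
rect('indic',(W[...,2]>.026)&box(170,110,245,175),.034)
for n,m in(('yel',(H>22)&(H<35)&(S>150)),('blu',(H>100)&(H<125)&(S>150)),('red',((H<8)|(H>172))&(S>150))):
    z=W[...,2]
    for nm,b in(('tray',box(275,160,390,262)),('front',box(310,268,360,310))):
        q=m&b&~np.isnan(z)
        if q.sum()>5:
            print(n,nm,q.sum(),'z pct',np.round(np.percentile(z[q],[2,50,90,98])*1000))
    zs=[.15,.156]
    b=box(275,160,390,262)
    top=(z>.135)&b&(W[...,1]>(np.nanmedian(W[...,1][b]) if n=='yel' else -9))
# tops by depth
top=((W[...,2]>.145)&box(270,150,400,270)).astype(np.uint8)
k,l,st,ce=cv2.connectedComponentsWithStats(top)
for i in range(1,k):
    if st[i,4]>30:
        P=W[l==i]*1000; r=cv2.minAreaRect(P[:,:2].astype(np.float32)); print('top',ce[i].round(),st[i,4],np.round(P[:,2].mean(),1),np.round(r[0],1),np.round(r[1],1),round(r[2],1))
save('crop1.png',cv2.resize(im[150:310,250:410],None,fx=3.7,fy=3.7,interpolation=cv2.INTER_CUBIC))
E
python3 m.py
```

```text
mat [497.7 320.1] [206.7 138. ] 77.39
plate [ 498.  -338.2] [108.2 107.6] 80.66
tray [572.7 -16.5] [199.  170.4] 78.21
jarcap [ 729.2 -271.4] [50.3 54.3] 4.59
indic [711.1 279.9] [101.  71.] 81.68
yel tray 1129 z pct [  2. 150. 155. 157.]
yel front 402 z pct [ -0. 113. 116. 117.]
blu tray 896 z pct [  3. 153. 155. 157.]
red tray 310 z pct [ 40.  45. 156. 157.]
red front 25 z pct [113. 115. 116. 117.]
top [309. 199.] 709 154.0 [563.5  31.7] [58.  45.8] 77.7
top [356. 213.] 714 154.0 [544.8 -58.3] [57.6 44.7] 78.3
```

View pics/crop1.png

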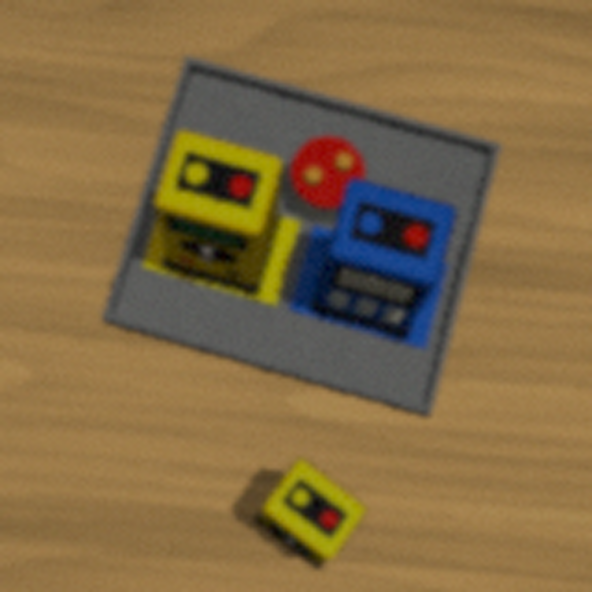

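The crop confirms it: the tall yellow meter (150 mm, top at z = 156) stands on its yellow pad in the tray. The small one in front, at crop (312,512), is only 116 mm high, so it is the look-alike. Tray yaw is about -11.9°, and the meter tops agree with the pad positions to within about 1 mm. Now I'll move over the yellow meter.

Request:
play_rows(gripper=[0.82,0.82,0.82,0.82,0.82,0.82,0.82,0.82,0.82,0.82,0.82,0.82], dp=[[0,0,0],[-10,-10,0],[-20,-20,0],[-25,-25,0],[-25,-25,0],[-25,-25,0],[-25,-25,0],[-25,-25,0],[-25,-25,0],[-25,-25,0],[-25,-25,0],[-25,-25,0]], spin=[-0.041,0,0,0,0,0,0,0,0,0,0,0], squeeze=25)

```text
t: 1.1
tool_pos: [0.3574, 0.326, 0.2515]
eef_rot: [[-0.978, 0.206, -0.0], [0.206, 0.978, -0.0], [0.0, -0.0, -1.0]]
contact_force: [1.2, 0.8, -0.2]
grip_width: 0.0752
gripper_force: 0.0
```

```bash
cat > g.py <<'E'
import sys
from h import *
def go(x,y,z,yaw=-11.9):
    s=robot.state(); R=s['eef_rot']; p=s['tool_pos']*1000
    a=np.degrees(np.arctan2(R[1,1],R[0,1]))-90
    c=np.radians(yaw); Rt=np.array([[-np.cos(c),-np.sin(c),0],[-np.sin(c),np.cos(c),0],[0,0,-1]])
    print('t',round(s['t'],2),'p',p.round(1),'yaw',round(a,2),'tilt',R[:2,2].round(4),'w',round(s['grip_width']*1000,1),'gf',round(s['gripper_force'],1),'F',s['contact_force'].round(1))
    print('dp',(Rt.T@(np.array([x,y,z])-p)).round(1),'spin',round(-np.radians(yaw-a),4))
if __name__=='__main__': go(*map(float,sys.argv[1:]))
E
python3 g.py 563.5 31.7 250
```

```text
t 1.1 p [357.4 326.  251.5] yaw -11.9 tilt [-0.0003 -0.0003] w 75.2 gf 0.0 F [ 1.2  0.8 -0.2]
dp [-262.4 -245.5    1.5] spin -0.0001
```

Request:
play_rows(gripper=[0.82,0.82,0.82,0.82,0.82,0.82,0.82,0.82,0.82,0.82,0.82,0.82], dp=[[-25,-25,0],[-25,-25,0],[-25,-25,0],[-25,-25,0],[-25,-25,0],[-25,-25,0],[-25,-25,0],[-25,-25,0],[-25,-20,0],[-20,-14,0],[-12,-8,0],[-5,-4,0]], spin=[0,0,0,0,0,0,0,0,0,0,0,0])

```text
t: 2.1
tool_pos: [0.5635, 0.0311, 0.2512]
eef_rot: [[-0.978, 0.209, -0.0], [0.209, 0.978, -0.0], [0.0, -0.001, -1.0]]
contact_force: [1.3, -0.1, -0.2]
grip_width: 0.0756
gripper_force: 0.0
```

Request:
play_rows(gripper=[0.82,0.82], dp=[[0,0,0],[0,0,0]], spin=[0,0])

```text
t: 2.27
tool_pos: [0.5617, 0.0346, 0.2513]
eef_rot: [[-0.979, 0.205, -0.001], [0.205, 0.979, 0.001], [0.002, 0.001, -1.0]]
contact_force: [-0.1, 1.3, -0.0]
grip_width: 0.0755
gripper_force: 0.0
```

```bash
python3 g.py 563.5 31.7 132; python3 - <<'E'
from h import *
d=get('wrist'); np.savez('w1.npz',**d); save('w1.png',d['img']); print(-d['R'].T@d['t'])
W=cloud(d)*1000; z=W[...,2]
k,l,st,ce=cv2.connectedComponentsWithStats(((z>145)&(z<165)).astype(np.uint8))
for i in range(1,k):
    if st[i,4]>100:
        P=W[l==i]; c=max(cv2.findContours((l==i).astype(np.uint8),0,2)[0],key=cv2.contourArea).reshape(-1,2)
        r=cv2.minAreaRect((onplane(d,c,.156)[:,:2]*1000).astype(np.float32)); print(ce[i].round(),st[i],P[:,2].mean().round(1),np.round(r[0],1),np.round(r[1],1),round(r[2],2))
E
```

```text
t 2.27 p [561.7  34.6 251.3] yaw -11.83 tilt [-0.0014  0.0008] w 75.5 gf 0.0 F [-0.1  1.3 -0. ]
dp [ -2.4  -2.5 119.3] spin 0.0013
[0.49796285 0.04752078 0.38433041]
[179. 210.] [ 131  181   94   66 4959] 155.5 [543.5 -55.8] [59.4 44.7] 78.23
[313. 214.] [ 270  180   88   67 5569] 155.5 [561.5  32. ] [57.  45.3] 78.21
```

View pics/w1.png

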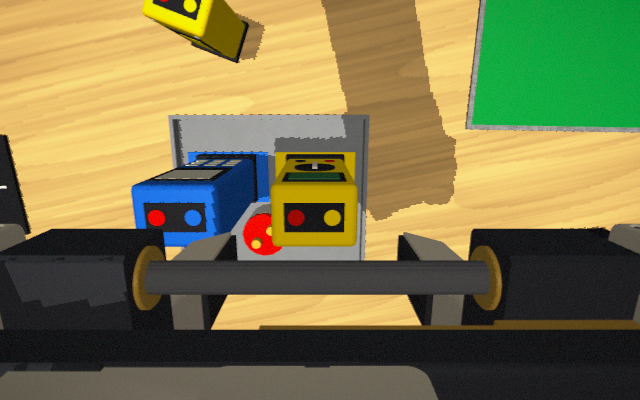

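The wrist view shows the yellow meter at (313,214), blue at (179,210) and the red standard top at (264,232), with the look-alike at top (195,25). Views agree within 2 mm, so I descend and grasp.

Request:
play_rows(gripper=[0.82,0.82,0.82,0.82,0.82,0.82,0.82,0.82,0.82,0.82], dp=[[-1.4,-2,5],[0,0,15],[0,0,20],[0,0,20],[0,0,20],[0,0,18],[0,0,12],[0,0,6],[0,0,3],[0,0,0]], spin=[0,0,0,0,0,0,0,0,0,0])

```text
t: 3.15
tool_pos: [0.5634, 0.0313, 0.1325]
eef_rot: [[-0.979, 0.206, -0.0], [0.206, 0.979, 0.0], [0.0, 0.0, -1.0]]
contact_force: [-0.5, -0.5, -0.5]
grip_width: 0.0752
gripper_force: 0.0
```

Request:
play_rows(gripper=[0.75,0.7,0.66,0.63,0.6,0.57,0.54,0.5,0.5,0.5], dp=[[0,0,0],[0,0,0],[0,0,0],[0,0,0],[0,0,0],[0,0,0],[0,0,0],[0,0,0],[0,0,0],[0,0,0]], spin=[0,0,0,0,0,0,0,0,0,0])

```text
t: 3.98
tool_pos: [0.5642, 0.0313, 0.1335]
eef_rot: [[-0.979, 0.206, 0.001], [0.206, 0.979, 0.0], [-0.001, 0.001, -1.0]]
contact_force: [-0.9, 1.5, 5.6]
grip_width: 0.0581
gripper_force: 25.0
```

```bash
python3 g.py 562.6 32.2 132
```

```text
t 3.98 p [564.2  31.3 133.5] yaw -11.89 tilt [0.0015 0.0004] w 58.1 gf 25.0 F [-0.9  1.5  5.6]
dp [1.7 0.6 1.5] spin 0.0002
```

Request:
play_rows(gripper=[0.5,0.5,0.5,0.5,0.5,0.5,0.5,0.5,0.5,0.5,0.5,0.5], dp=[[0,0,-3],[0,0,-8],[0,0,-14],[0,0,-16],[0,0,-14],[0,0,-8],[1.5,4,-5],[3.5,9,-2],[5.5,14,0],[7,18,0],[7.8,20,0],[7.8,20,0]], spin=[0,0,0,0,0,0,0,0,0,0,0,0])

```text
t: 4.98
tool_pos: [0.5473, 0.1224, 0.2016]
eef_rot: [[-0.979, 0.206, -0.002], [0.206, 0.979, -0.0], [0.002, -0.001, -1.0]]
contact_force: [0.3, 0.1, -4.0]
grip_width: 0.0581
gripper_force: 25.0
```

Request:
play_rows(gripper=[0.5,0.5,0.5,0.5,0.5,0.5,0.5,0.5,0.5,0.5,0.5,0.5], dp=[[7.8,20,0],[7.8,20,0],[7.8,20,0],[7.8,20,0],[7.8,20,0],[7.8,20,0],[7.8,20,0],[7.8,20,0],[7.8,20,0],[7,18,0],[5.5,14,0],[3.5,10,0]], spin=[0,0,0,0,0,0,0,0,0,0,0,0])

```text
t: 5.98
tool_pos: [0.508, 0.3584, 0.2017]
eef_rot: [[-0.979, 0.204, -0.002], [0.204, 0.979, 0.0], [0.002, -0.0, -1.0]]
contact_force: [0.3, -0.1, -3.5]
grip_width: 0.0577
gripper_force: 25.0
```

```bash
python3 g.py 508.6 368.9 129.5
```

```text
t 5.98 p [508.  358.4 201.7] yaw -11.75 tilt [-0.0022  0.0001] w 57.7 gf 25.0 F [ 0.3 -0.1 -3.5]
dp [ 1.6 10.4 72.2] spin 0.0027
```

Request:
play_rows(gripper=[0.5,0.5,0.5,0.5,0.5,0.5,0.5,0.5,0.5,0.5,0.5,0.5], dp=[[1,6,4],[0.6,4,8],[0,0,13],[0,0,14],[0,0,12],[0,0,8],[0,0,4],[0,0,2],[0,0,1.5],[0,0,1],[0,0,1],[0,0,1]], spin=[0,0,0,0,0,0,0,0,0,0,0,0])

```text
t: 6.98
tool_pos: [0.511, 0.3663, 0.1338]
eef_rot: [[-0.979, 0.206, 0.001], [0.206, 0.979, 0.001], [-0.001, 0.001, -1.0]]
contact_force: [-0.4, 0.3, -4.3]
grip_width: 0.0577
gripper_force: 25.0
```

Request:
play_rows(gripper=[0.5,0.5,0.5,0.5], dp=[[0,0,1],[0,0,0.5],[0,0,0],[0,0,0]], spin=[0,0,0,0])

```text
t: 7.32
tool_pos: [0.5106, 0.3661, 0.1318]
eef_rot: [[-0.979, 0.206, 0.0], [0.206, 0.979, 0.0], [-0.0, 0.0, -1.0]]
contact_force: [-0.7, -0.1, -4.6]
grip_width: 0.058
gripper_force: 25.0
```

```bash
python3 g.py 508.6 368.9 129.5
```

```text
t 7.32 p [510.6 366.1 131.8] yaw -11.9 tilt [0.0001 0.0001] w 58.0 gf 25.0 F [-0.7 -0.1 -4.6]
dp [2.5 2.4 2.3] spin 0.0001
```

Request:
play_rows(gripper=[0.5,0.5,0.5,0.5,0.5], dp=[[0,0,0.7],[0,0,0.7],[0,0,0.6],[0,0,0],[0,0,0]], spin=[0,0,0,0,0])

```text
t: 7.73
tool_pos: [0.5108, 0.3662, 0.1304]
eef_rot: [[-0.978, 0.206, 0.001], [0.206, 0.978, 0.0], [-0.0, 0.0, -1.0]]
contact_force: [-1.9, -1.4, 3.3]
grip_width: 0.0578
gripper_force: 25.0
```

Request:
play_rows(gripper=[0.65,0.68,0.72,0.77,0.82,0.82,0.82,0.82,0.82,0.82,0.82,0.82], dp=[[0,0,0],[0,0,0],[0,0,0],[0,0,0],[0,0,0],[0,0,-5],[0,0,-15],[0,0,-20],[0,0,-25],[0,0,-20],[0,0,-10],[0,0,-5]], spin=[0,0,0,0,0,0,0,0,0,0,0,0])

```text
t: 8.73
tool_pos: [0.5115, 0.3667, 0.232]
eef_rot: [[-0.978, 0.206, 0.003], [0.206, 0.978, 0.002], [-0.002, 0.003, -1.0]]
contact_force: [-0.7, -0.0, -1.0]
grip_width: 0.075
gripper_force: 0.0
```

Request:
play_rows(gripper=[0.82,0.82,0.82,0.82,0.82,0.82,0.82,0.82,0.82,0.82,0.82,0.82], dp=[[-3,-10,0],[-6,-20,0],[-9,-31,0],[-11,-37,0],[-11,-37,0],[-11,-37,0],[-11,-37,0],[-11,-37,0],[-11,-37,0],[-11,-37,0],[-9,-33,0],[-7,-25,0]], spin=[0,0,0,0,0,0,0,0,0,0,0,0])

```text
t: 9.73
tool_pos: [0.5395, -0.0317, 0.2281]
eef_rot: [[-0.978, 0.21, -0.003], [0.21, 0.978, -0.002], [0.003, -0.002, -1.0]]
contact_force: [0.4, -0.3, -0.2]
grip_width: 0.0753
gripper_force: 0.0
```

Request:
play_rows(gripper=[0.82,0.82,0.82,0.82,0.82], dp=[[-5,-16,0],[-3,-9,0],[-1,-4,0],[0,0,0],[0,0,0]], spin=[0,0,0,0,0])

```text
t: 10.15
tool_pos: [0.5437, -0.0557, 0.2291]
eef_rot: [[-0.979, 0.205, -0.001], [0.205, 0.979, 0.001], [0.001, 0.001, -1.0]]
contact_force: [0.2, 0.1, -0.1]
grip_width: 0.0754
gripper_force: 0.0
```

```bash
python3 g.py 544 -57.5 132.5; cat > w.py <<'E'
import sys
from h import *
d=get(sys.argv[1]); n=sys.argv[2]; np.savez(n+'.npz',**d); save(n+'.png',d['img'])
lo,hi=float(sys.argv[3]),float(sys.argv[4]); W=cloud(d)*1000; z=W[...,2]
k,l,st,ce=cv2.connectedComponentsWithStats(((z>lo)&(z<hi)).astype(np.uint8))
for i in range(1,k):
    if st[i,4]>80:
        P=W[l==i]; c=max(cv2.findContours((l==i).astype(np.uint8),0,2)[0],key=cv2.contourArea).reshape(-1,2)
        r=cv2.minAreaRect((onplane(d,c,np.median(P[:,2])/1000)[:,:2]*1000).astype(np.float32)); print(ce[i].round(),st[i],np.median(P[:,2]).round(1),np.round(r[0],1),np.round(r[1],1),round(r[2],2))
E
python3 w.py wrist w2 145 165; python3 w.py top t2 145 165
```

```text
t 10.15 p [543.7 -55.7 229.1] yaw -11.83 tilt [-0.0011  0.0009] w 75.4 gf 0.0 F [ 0.2  0.1 -0.1]
dp [-0.7 -1.7 96.6] spin 0.0012
[313. 222.] [ 265  187   97   71 6634] 155.9 [542.9 -58.1] [56.9 44. ] 78.21
[130. 213.] [111 199  37  30 723] 151.7 [509.2 363.4] [59.6 43.8] 78.08
```

Request:
play_rows(gripper=[0.82,0.82,0.82,0.82,0.82,0.82,0.82,0.82,0.82,0.82], dp=[[-0.5,-1.5,5],[0,0,12],[0,0,17],[0,0,18],[0,0,17],[0,0,12],[0,0,9],[0,0,4],[0,0,2],[0,0,0]], spin=[0,0,0,0,0,0,0,0,0,0])

```text
t: 11.08
tool_pos: [0.5444, -0.0584, 0.1337]
eef_rot: [[-0.979, 0.206, 0.0], [0.206, 0.979, 0.0], [-0.0, 0.0, -1.0]]
contact_force: [-1.0, -0.5, 0.2]
grip_width: 0.0753
gripper_force: 0.0
```

Request:
play_rows(gripper=[0.75,0.7,0.66,0.63,0.6,0.57,0.54,0.5,0.5,0.5], dp=[[0,0,0],[0,0,0],[0,0,0],[0,0,0],[0,0,0],[0,0,0],[0,0,0],[0,0,0],[0,0,0],[0,0,0]], spin=[0,0,0,0,0,0,0,0,0,0])

```text
t: 11.92
tool_pos: [0.5447, -0.0584, 0.1342]
eef_rot: [[-0.979, 0.206, 0.001], [0.206, 0.979, 0.0], [-0.001, 0.0, -1.0]]
contact_force: [-0.5, 1.7, 5.8]
grip_width: 0.0576
gripper_force: 25.0
```

```bash
python3 g.py 487 268 203
```

```text
t 11.92 p [544.7 -58.4 134.2] yaw -11.9 tilt [0.001  0.0001] w 57.6 gf 25.0 F [-0.5  1.7  5.8]
dp [123.8 307.5 -68.8] spin 0.0001
```

Request:
play_rows(gripper=[0.5,0.5,0.5,0.5,0.5,0.5,0.5,0.5,0.5,0.5,0.5,0.5], dp=[[0,0,-3],[0,0,-8],[0,0,-15],[0,0,-17],[0,0,-15],[0,0,-9],[1.5,4,-5],[3.5,9,-2],[5.5,14,0],[7,18,0],[8,20,0],[8,20,0]], spin=[0,0,0,0,0,0,0,0,0,0,0,0])

```text
t: 12.92
tool_pos: [0.5275, 0.0331, 0.2066]
eef_rot: [[-0.978, 0.206, -0.002], [0.206, 0.978, 0.0], [0.002, -0.0, -1.0]]
contact_force: [0.3, 0.4, -4.5]
grip_width: 0.0578
gripper_force: 25.0
```

Request:
play_rows(gripper=[0.5,0.5,0.5,0.5,0.5,0.5,0.5,0.5,0.5,0.5,0.5,0.5], dp=[[8,20,0],[8,20,0],[8,20,0],[8,20,0],[8,20,0],[8,20,0],[8,20,0],[8,20,0],[8,20,0],[8,18,0],[6,14,0],[4,10,0]], spin=[0,0,0,0,0,0,0,0,0,0,0,0])

```text
t: 13.92
tool_pos: [0.4844, 0.2699, 0.2066]
eef_rot: [[-0.979, 0.203, -0.003], [0.203, 0.979, 0.0], [0.003, -0.0, -1.0]]
contact_force: [-0.9, -0.3, -4.8]
grip_width: 0.0576
gripper_force: 25.0
```

```bash
python3 g.py 487 268 130.7
```

```text
t 13.92 p [484.4 269.9 206.6] yaw -11.72 tilt [-0.0026  0.0001] w 57.6 gf 25.0 F [-0.9 -0.3 -4.8]
dp [-3.  -1.4 75.9] spin 0.0031
```

Request:
play_rows(gripper=[0.5,0.5,0.5,0.5,0.5,0.5,0.5,0.5,0.5,0.5,0.5,0.5], dp=[[-1,-2,5],[-1,-2,9],[0,0,14],[0,0,15],[0,0,12],[0,0,9],[0,0,4],[0,0,2],[0,0,1.5],[0,0,1],[0,0,0],[0,0,0]], spin=[0,0,0,0,0,0,0,0,0,0,0,0])

```text
t: 14.92
tool_pos: [0.4882, 0.2632, 0.1358]
eef_rot: [[-0.979, 0.206, 0.001], [0.206, 0.979, 0.0], [-0.001, 0.001, -1.0]]
contact_force: [1.6, 0.0, -5.0]
grip_width: 0.0579
gripper_force: 25.0
```

Request:
play_rows(gripper=[0.5,0.5,0.5,0.5,0.5], dp=[[0,0,0.7],[0,0,0.7],[0,0,0.6],[0,0,0],[0,0,0]], spin=[0,0,0,0,0])

```text
t: 15.33
tool_pos: [0.4878, 0.263, 0.1332]
eef_rot: [[-0.978, 0.206, -0.0], [0.206, 0.978, -0.0], [0.0, -0.0, -1.0]]
contact_force: [0.6, 0.2, -5.1]
grip_width: 0.0575
gripper_force: 25.0
```

Request:
play_rows(gripper=[0.5,0.5,0.5,0.5,0.5,0.5], dp=[[0,0,0.7],[0,0,0.7],[0,0,0.5],[0,0,0.3],[0,0,0],[0,0,0]], spin=[0,0,0,0,0,0])

```text
t: 15.83
tool_pos: [0.4879, 0.263, 0.1312]
eef_rot: [[-0.978, 0.206, 0.0], [0.206, 0.978, -0.0], [-0.0, -0.0, -1.0]]
contact_force: [-1.8, -0.3, 0.1]
grip_width: 0.0577
gripper_force: 25.0
```

Request:
play_rows(gripper=[0.65,0.68,0.72,0.77,0.82,0.82,0.82,0.82,0.82,0.82,0.82,0.82], dp=[[0,0,0],[0,0,0],[0,0,0],[0,0,0],[0,0,0],[0,0,-5],[0,0,-15],[0,0,-20],[0,0,-25],[0,0,-20],[0,0,-10],[0,0,-5]], spin=[0,0,0,0,0,0,0,0,0,0,0,0])

```text
t: 16.83
tool_pos: [0.4888, 0.2635, 0.2331]
eef_rot: [[-0.978, 0.206, 0.003], [0.206, 0.978, 0.002], [-0.003, 0.002, -1.0]]
contact_force: [0.2, -0.3, 0.3]
grip_width: 0.0753
gripper_force: 0.0
```

Request:
play_rows(gripper=[0.85,0.85,0.85,0.85,0.85,0.85,0.85,0.85,0.85,0.85,0.85,0.85], dp=[[-7,-10,0],[-14,-20,0],[-20,-30,0],[-20,-30,0],[-20,-30,0],[-20,-30,0],[-20,-30,0],[-20,-30,0],[-15,-24,0],[-10,-14,0],[-5,-8,0],[0,0,0]], spin=[0,0,0,0,0,0,0,0,0,0,0,0])

```text
t: 17.83
tool_pos: [0.6019, -0.0266, 0.2294]
eef_rot: [[-0.978, 0.211, -0.002], [0.211, 0.978, -0.001], [0.002, -0.002, -1.0]]
contact_force: [-0.2, 0.4, -0.8]
grip_width: 0.0776
gripper_force: 0.0
```

Request:
play_rows(gripper=[0.85,0.85], dp=[[0,0,0],[0,0,0]], spin=[0,0])

```text
t: 18.0
tool_pos: [0.6016, -0.0208, 0.2303]
eef_rot: [[-0.979, 0.204, -0.002], [0.204, 0.979, 0.001], [0.002, 0.001, -1.0]]
contact_force: [-0.5, -0.3, -0.2]
grip_width: 0.0782
gripper_force: 0.0
```

```bash
python3 g.py 603 -23 36; cat > s.py <<'E'
from h import *
def red(d,z,roi=None):
    hsv=cv2.cvtColor(d['img'],cv2.COLOR_RGB2HSV); m=(((hsv[...,0]<8)|(hsv[...,0]>172))&(hsv[...,1]>150)&(hsv[...,2]>60)).astype(np.uint8)
    m=cv2.morphologyEx(m,cv2.MORPH_CLOSE,np.ones((5,5)))
    for c in cv2.findContours(m,0,2)[0]:
        if cv2.contourArea(c)>60:
            (x,y),r=cv2.minEnclosingCircle((onplane(d,c.reshape(-1,2),z)[:,:2]*1000).astype(np.float32)); print('red',c.reshape(-1,2).mean(0).round(),round(x,1),round(y,1),'r',round(r,1))
def pads(d):
    hsv=cv2.cvtColor(d['img'],cv2.COLOR_RGB2HSV); W=cloud(d)*1000
    for n,a,b in(('yel',20,36),('blu',98,128)):
        m=((hsv[...,0]>a)&(hsv[...,0]<b)&(hsv[...,1]>130)&(W[...,2]<14)&(np.hypot(W[...,0]-570,W[...,1]+15)<130)).astype(np.uint8)
        m=cv2.morphologyEx(m,cv2.MORPH_OPEN,np.ones((3,3)))
        cs=cv2.findContours(m,0,2)[0]
        if cs:
            c=max(cs,key=cv2.contourArea); r=cv2.minAreaRect((onplane(d,c.reshape(-1,2),.006)[:,:2]*1000).astype(np.float32)); print(n,np.round(r[0],1),np.round(r[1],1),round(r[2],2))
if __name__=='__main__':
    for n in('top','wrist','side'):
        d=get(n); print(n); red(d,.046); pads(d); save('s_%s.png'%n,d['img']); np.savez('s_%s.npz'%n,**d)
E
python3 s.py; python3 w.py top t3 145 165
```

```text
t 18.0 p [601.6 -20.8 230.3] yaw -11.77 tilt [-0.0015  0.0012] w 78.2 gf 0.0 F [-0.5 -0.3 -0.2]
dp [ -1.8  -1.9 194.3] spin 0.0022
top
yel [569.5  63.6] [26.5 55.3] 87.07
wrist
red [310. 188.] 602.8 -27.9 r 21.8
yel [563.5  31.9] [83.6 53.7] 78.3
blu [544.7 -58.6] [83.8 53.7] 78.29
side
red [339. 206.] 599.6 -32.2 r 22.6
red [175.  42.] 542.9 1071.0 r 52.9
yel [562.1  29.3] [86.4 54.5] 78.05
blu [543.5 -59.4] [80.3 54.1] 78.29
[130. 213.] [111 199  38  30 722] 151.7 [509.1 363.3] [59.9 43.8] 78.08
[182. 229.] [164 215  37  30 735] 151.6 [487.2 260.7] [59.  43.8] 78.38
```

View pics/s_wrist.png

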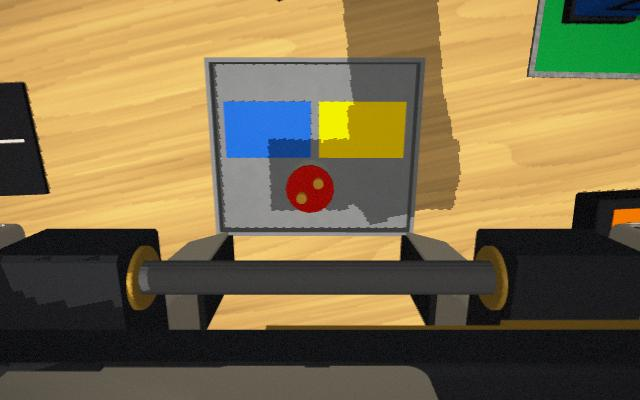

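The wrist view shows the pads (267,130) and (362,130), each measuring 84 x 54, and the red standard top at (310,188). In tray coordinates the standard is at (30.6,-4.2), which fits, so I descend onto it.

Request:
play_rows(gripper=[0.85,0.85,0.85,0.85,0.85,0.85,0.85,0.85,0.85,0.85], dp=[[-1,-3,5],[-1,-3,15],[0,0,20],[0,0,20],[0,0,20],[0,0,15],[0,0,10],[0,0,5],[0,0,0],[0,0,0]], spin=[0,0,0,0,0,0,0,0,0,0])

```text
t: 19.03
tool_pos: [0.6035, -0.0291, 0.1214]
eef_rot: [[-0.979, 0.206, 0.001], [0.206, 0.979, -0.0], [-0.001, 0.0, -1.0]]
contact_force: [0.0, -0.5, -0.3]
grip_width: 0.0779
gripper_force: 0.0
```

```bash
python3 g.py 602.9 -27.9 36; python3 s.py
```

```text
t 19.03 p [603.5 -29.1 121.4] yaw -11.9 tilt [ 0.0006 -0.    ] w 77.9 gf 0.0 F [ 0.  -0.5 -0.3]
dp [ 0.8  1.  85.4] spin 0.0
top
yel [566.4  46.4] [56.5 55. ] 78.86
wrist
red [319. 218.] 602.7 -27.7 r 22.0
yel [563.5  31.6] [84.2 53.5] 78.15
blu [544.9 -58.5] [83.9 54.2] 78.22
side
red [340. 206.] 598.6 -32.3 r 22.6
red [175.  42.] 541.2 1072.1 r 53.5
yel [562.1  29.1] [86.1 54.6] 78.05
blu [543.4 -59.3] [80.4 54.1] 77.92
```

Request:
play_rows(gripper=[0.85,0.85,0.85,0.85,0.85,0.85,0.85,0.85,0.85], dp=[[0.8,1.2,5],[0,0,12],[0,0,16],[0,0,16],[0,0,14],[0,0,12],[0,0,7],[0,0,3],[0,0,0]], spin=[0,0,0,0,0,0,0,0,0])

```text
t: 19.93
tool_pos: [0.602, -0.0277, 0.0351]
eef_rot: [[-0.979, 0.206, -0.001], [0.206, 0.979, 0.0], [0.001, -0.0, -1.0]]
contact_force: [0.1, -0.6, 0.2]
grip_width: 0.0781
gripper_force: 0.0
```

Request:
play_rows(gripper=[0.75,0.65,0.6,0.55,0.52,0.5,0.47,0.44,0.4,0.35,0.35,0.35], dp=[[0,0,0],[0,0,0],[0,0,0],[0,0,0],[0,0,0],[0,0,0],[0,0,0],[0,0,0],[0,0,0],[0,0,0],[0,0,0],[0,0,0]], spin=[0,0,0,0,0,0,0,0,0,0,0,0])

```text
t: 20.93
tool_pos: [0.6027, -0.0276, 0.0362]
eef_rot: [[-0.979, 0.206, 0.0], [0.206, 0.979, 0.0], [-0.0, 0.0, -1.0]]
contact_force: [-0.8, 0.9, 2.8]
grip_width: 0.0439
gripper_force: 25.0
```

```bash
python3 g.py 498.5 -339 100;python3 - <<'E'
from h import *
d=get('side')
W=cloud(d)*1000; V=d['img'].max(2)
m=((np.abs(W[...,0]-498)<75)&(np.abs(W[...,1]+338)<75)&(V<80)).astype(np.uint8); m=cv2.morphologyEx(m,cv2.MORPH_CLOSE,np.ones((9,9)))
c=max(cv2.findContours(m,0,2)[0],key=cv2.contourArea); r=cv2.minAreaRect((onplane(d,c.reshape(-1,2),.005)[:,:2]*1000).astype(np.float32)); print(r)
E
```

```text
t 20.93 p [602.7 -27.6  36.2] yaw -11.9 tilt [0.0002 0.0001] w 43.9 gf 25.0 F [-0.8  0.9  2.8]
dp [  37.7 -326.2  -63.8] spin 0.0001
((495.6689453125, -342.8579406738281), (112.02733612060547, 110.37197875976562), 80.79533386230469)
```

Request:
play_rows(gripper=[0.35,0.35,0.35,0.35,0.35,0.35,0.35,0.35,0.35,0.35,0.35,0.35], dp=[[0,0,-3],[0,0,-8],[0,0,-14],[0,0,-16],[0,0,-14],[0,-4,-8],[1,-9,-4],[1.5,-14,0],[2.2,-20,0],[2.2,-20,0],[2.2,-20,0],[2.2,-20,0]], spin=[0,0,0,0,0,0,0,0,0,0,0,0])

```text
t: 21.98
tool_pos: [0.5674, -0.1328, 0.1021]
eef_rot: [[-0.978, 0.208, -0.002], [0.208, 0.978, -0.001], [0.002, -0.001, -1.0]]
contact_force: [0.2, 0.5, -2.8]
grip_width: 0.0436
gripper_force: 25.0
```

Request:
play_rows(gripper=[0.35,0.35,0.35,0.35,0.35,0.35,0.35,0.35,0.35,0.35,0.35,0.35], dp=[[2.5,-20,0],[2.5,-20,0],[2.5,-20,0],[2.5,-20,0],[2.5,-20,0],[2.5,-20,0],[2.5,-20,0],[2.5,-18,0],[2.5,-14,0],[2,-10,0],[1,-6,0],[0,-3,0]], spin=[0,0,0,0,0,0,0,0,0,0,0,0])

```text
t: 22.98
tool_pos: [0.5035, -0.3132, 0.1025]
eef_rot: [[-0.978, 0.208, -0.001], [0.208, 0.978, 0.0], [0.001, -0.0, -1.0]]
contact_force: [0.6, 0.4, -1.7]
grip_width: 0.0434
gripper_force: 25.0
```

Request:
play_rows(gripper=[0.35,0.35,0.35], dp=[[0,0,0],[0,0,0],[0,0,0]], spin=[0,0,0])

```text
t: 23.23
tool_pos: [0.5057, -0.3104, 0.1029]
eef_rot: [[-0.979, 0.205, 0.0], [0.205, 0.979, 0.001], [0.0, 0.001, -1.0]]
contact_force: [-0.0, 0.5, -2.5]
grip_width: 0.0434
gripper_force: 25.0
```

```bash
python3 g.py 498.5 -339 37;python3 - <<'E'
from h import *
import s
d=get('wrist'); save('p1.png',d['img']); np.savez('p1.npz',**d); s.red(d,.109)
W=cloud(d)*1000; V=d['img'].max(2)
n=((np.abs(W[...,0]-498)<70)&(np.abs(W[...,1]+338)<70)&(W[...,2]<15)).astype(np.uint8)
m=n*(V<80)
m=cv2.morphologyEx(m.astype(np.uint8),cv2.MORPH_CLOSE,np.ones((9,9)))
c=max(cv2.findContours(m,0,2)[0],key=cv2.contourArea); r=cv2.minAreaRect((onplane(d,c.reshape(-1,2),.005)[:,:2]*1000).astype(np.float32)); print(r)
E
```

```text
t 23.23 p [ 505.7 -310.4  102.9] yaw -11.81 tilt [0.0001 0.0008] w 43.4 gf 25.0 F [-0.   0.5 -2.5]
dp [  1.1 -29.4  65.9] spin 0.0017
red [314. 308.] 510.2 -311.7 r 22.2
red [317. 244.] 495.4 -308.6 r 18.2
((483.9969177246094, -338.19085693359375), (108.70144653320312, 80.81121063232422), 80.63259887695312)
```

View pics/p1.png

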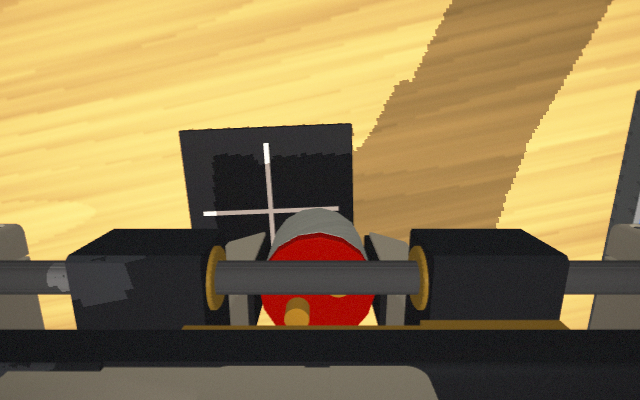

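The plate's white cross centre is at about (271,211), and the held standard is at (318,280). I'll measure the cross on the plane z = 5.

```bash
python3 - <<'E'
from h import *
d=dict(np.load('p1.npz')); g=d['img'].min(2)
v,u=np.mgrid[:400,:640]
m=(g>110)&(u>195)&(u<350)&(v>138)&(v<240)
n=cv2.morphologyEx((d['img'].max(2)<80).astype(np.uint8),cv2.MORPH_CLOSE,np.ones((11,11)))
m&=n>0
P=np.c_[u[m],v[m]]
hz=P[(abs(P[:,1]-(213-(P[:,0]-204)*.037))<6)]; vt=P[(abs(P[:,0]-(265+(P[:,1]-143)*.088))<6)]
def L(p): 
    w=onplane(d,p,.005)[:,:2]*1000; vx,vy,x,y=cv2.fitLine(w.astype(np.float32),cv2.DIST_HUBER,0,.01,.01).ravel(); return w,np.array([x,y]),np.array([vx,vy])
wa,a,da=L(hz);wb,b,db=L(vt); t=np.linalg.solve(np.c_[da,-db],b-a); c=a+da*t[0]; print(len(hz),len(vt),c,da,db,'half arms',(wa-c)@da).__class__ if 0 else print(len(hz),len(vt),c,da,db,np.ptp(wa@da),((wa-c)@da).min(),((wa-c)@da).max(),((wb-c)@db).min(),((wb-c)@db).max())
q=onplane(d,[[180,131],[351,124],[271,211]],.005)[:,:2]*1000; print(q,np.linalg.norm(q[0]-q[1]), q[:2].mean(0)-55*np.array([.986,-.163]))
E
```

```text
452 465 [ 498.40735 -340.90674] [0.16297685 0.9866299 ] [ 0.98658013 -0.16327788] 89.7443401720524 -45.31090622237191 44.433433949680484 -44.792275834341034 16.37877986537521
[[ 435.96906454 -384.59247049]
 [ 453.76259956 -278.07093089]
 [ 498.71599002 -340.59955398]] 107.99744574845383 [ 390.63583205 -322.36670069]
```

Request:
play_rows(gripper=[0.35,0.35,0.35,0.35,0.35,0.35,0.35,0.35,0.35,0.35,0.35,0.35], dp=[[0.8,-6,4],[0,-10,8],[0,-9,12],[0,-5,12],[0,-1,10],[0,0,6],[0,0,4],[0,0,2],[0,0,1],[0,0,0],[0,0,0],[0,0,0]], spin=[0,0,0,0,0,0,0,0,0,0,0,0])

```text
t: 24.28
tool_pos: [0.4984, -0.342, 0.0446]
eef_rot: [[-0.979, 0.206, 0.001], [0.206, 0.979, -0.001], [-0.001, -0.0, -1.0]]
contact_force: [-0.0, 0.2, -2.8]
grip_width: 0.0438
gripper_force: 25.0
```

```bash
python3 g.py 498.5 -340.7 37.2
```

```text
t 24.28 p [ 498.4 -342.    44.6] yaw -11.89 tilt [ 0.001  -0.0005] w 43.8 gf 25.0 F [-0.   0.2 -2.8]
dp [0.2 1.2 7.4] spin 0.0002
```

Request:
play_rows(gripper=[0.35,0.35,0.35,0.35,0.35,0.35,0.35,0.35,0.35], dp=[[0.2,1,1],[0,0,1.5],[0,0,1],[0,0,1],[0,0,0.7],[0,0,0.7],[0,0,0.5],[0,0,0],[0,0,0]], spin=[0,0,0,0,0,0,0,0,0])

```text
t: 25.03
tool_pos: [0.4979, -0.3409, 0.0376]
eef_rot: [[-0.978, 0.206, -0.0], [0.206, 0.978, 0.0], [0.0, 0.0, -1.0]]
contact_force: [-0.8, 0.0, -3.1]
grip_width: 0.0438
gripper_force: 25.0
```

Request:
play_rows(gripper=[0.35,0.35,0.35,0.35], dp=[[0,0,0.5],[0,0,0.3],[0,0,0],[0,0,0]], spin=[0,0,0,0])

```text
t: 25.37
tool_pos: [0.498, -0.341, 0.0372]
eef_rot: [[-0.978, 0.206, 0.0], [0.206, 0.978, -0.0], [-0.0, -0.0, -1.0]]
contact_force: [-1.3, 0.5, 2.1]
grip_width: 0.0435
gripper_force: 25.0
```

Request:
play_rows(gripper=[0.5,0.52,0.56,0.62,0.7,0.75,0.75,0.75,0.75,0.75,0.75,0.75], dp=[[0,0,0],[0,0,0],[0,0,0],[0,0,0],[0,0,0],[0,0,0],[0,0,-5],[0,0,-12],[0,0,-20],[0,0,-30],[0,0,-35],[0,0,-35]], spin=[0,0,0,0,0,0,0,0,0,0,0,0])

```text
t: 26.37
tool_pos: [0.4975, -0.3407, 0.1759]
eef_rot: [[-0.978, 0.206, -0.0], [0.206, 0.978, 0.0], [0.0, 0.0, -1.0]]
contact_force: [0.5, -0.3, -0.2]
grip_width: 0.0685
gripper_force: 0.0
```

Request:
play_rows(gripper=[0.82,0.82,0.82,0.82,0.82], dp=[[0,0,-30],[0,0,-20],[0,0,-7],[0,0,0],[0,0,0]], spin=[0,0,0,0,0])

```text
t: 26.78
tool_pos: [0.4976, -0.3407, 0.2307]
eef_rot: [[-0.978, 0.206, 0.0], [0.206, 0.978, 0.0], [-0.0, 0.0, -1.0]]
contact_force: [-0.3, 0.4, -0.4]
grip_width: 0.0751
gripper_force: 0.0
```

```bash
python3 g.py 487.9 263 230;python3 - <<'E'
from h import *
import s
d=get('wrist'); save('p2.png',d['img']); s.red(d,.047)
W=cloud(d)*1000; V=d['img'].max(2)
m=((np.abs(W[...,0]-498)<75)&(np.abs(W[...,1]+340)<75)&(V<90)).astype(np.uint8)
m=cv2.morphologyEx(m,cv2.MORPH_OPEN,np.ones((3,3)))
c=max(cv2.findContours(m,0,2)[0],key=cv2.contourArea); r=cv2.minAreaRect((onplane(d,c.reshape(-1,2),.005)[:,:2]*1000).astype(np.float32)); print(r)
E
```

```text
t 26.78 p [ 497.6 -340.7  230.7] yaw -11.9 tilt [0. 0.] w 75.1 gf 0.0 F [-0.3  0.4 -0.4]
dp [134.  588.7   0.7] spin -0.0001
red [316. 186.] 498.4 -341.5 r 22.2
((656.66357421875, -367.9302978515625), (758.90283203125, 213.93785095214844), 78.04346466064453)
```

View pics/p2.png

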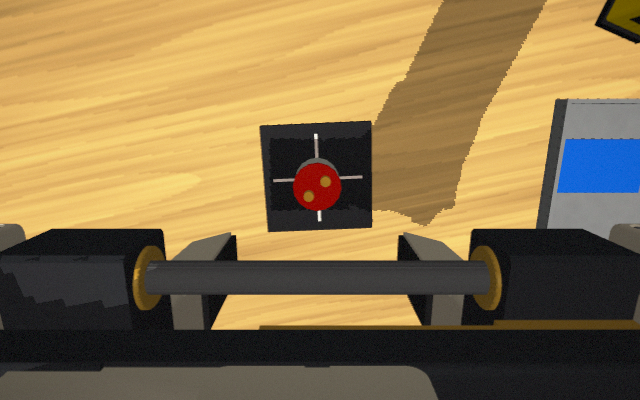

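The standard is upright on the cross, centred within 1 mm of the plate centre (316,180). Next is the blue meter.

Request:
play_rows(gripper=[0.82,0.82,0.82,0.82,0.82,0.82,0.82,0.82,0.82,0.82,0.82,0.82], dp=[[2,10,0],[5,20,0],[7,30,0],[8,35,0],[8,35,0],[8,35,0],[8,35,0],[8,35,0],[8,35,0],[8,35,0],[8,35,0],[8,35,0]], spin=[0,0,0,0,0,0,0,0,0,0,0,0])

```text
t: 27.83
tool_pos: [0.4893, 0.0461, 0.2294]
eef_rot: [[-0.979, 0.206, -0.003], [0.206, 0.979, -0.0], [0.003, -0.001, -1.0]]
contact_force: [0.6, -0.9, 0.7]
grip_width: 0.075
gripper_force: 0.0
```

Request:
play_rows(gripper=[0.82,0.82,0.82,0.82,0.82,0.82,0.82,0.82,0.82,0.82,0.82], dp=[[8,35,0],[8,35,0],[8,35,0],[8,35,0],[8,30,0],[6,20,0],[4,15,0],[2,8,0],[0,0,0],[0,0,0],[0,0,0]], spin=[0,0,0,0,0,0,0,0,0,0,0])

```text
t: 28.75
tool_pos: [0.4841, 0.2613, 0.2301]
eef_rot: [[-0.978, 0.208, -0.001], [0.208, 0.978, -0.001], [0.001, -0.002, -1.0]]
contact_force: [-0.0, -0.9, 0.0]
grip_width: 0.0751
gripper_force: 0.0
```

```bash
python3 g.py 487.9 263 132; python3 w.py wrist w4 140 165
```

```text
t 28.75 p [484.1 261.3 230.1] yaw -12.0 tilt [-0.0011 -0.0014] w 75.1 gf 0.0 F [-0.  -0.9  0. ]
dp [-3.3  2.5 98.1] spin -0.0017
[321. 222.] [ 274  186   95   72 6450] 152.9 [485.3 263. ] [56.9 45.4] 78.1
[485. 212.] [ 438  186  105   72 4791] 152.6 [506.5 363.3] [61.2 45.5] 78.07
```

Request:
play_rows(gripper=[0.82,0.82,0.82,0.82,0.82,0.82,0.82,0.82,0.82,0.82], dp=[[-2,1.5,5],[0,0,12],[0,0,14],[0,0,10],[0,0,5],[0,0,2],[0,0,0],[0,0,0],[0,0,0],[0,0,0]], spin=[0,0,0,0,0,0,0,0,0,0])

```text
t: 29.63
tool_pos: [0.4869, 0.2643, 0.1835]
eef_rot: [[-0.978, 0.206, 0.001], [0.206, 0.978, 0.001], [-0.001, 0.001, -1.0]]
contact_force: [0.1, 0.0, 0.6]
grip_width: 0.0752
gripper_force: 0.0
```

```bash
python3 g.py 487.9 263 132; python3 w.py wrist w5 140 165
```

```text
t 29.63 p [486.9 264.3 183.5] yaw -11.9 tilt [0.0011 0.0006] w 75.2 gf 0.0 F [0.1 0.  0.6]
dp [-1.3 -1.  51.5] spin -0.0001
[315. 231.] [ 255  201  120   59 6692] 152.9 [477.  264.9] [56.6 29.2] 78.13
[524. 217.] [ 461  201  134   59 3566] 151.7 [492.5 364.4] [27.8 64.8] 1.57
[230. 241.] [211 232  26  28 168] 161.9 [471.6 226.4] [15.2  8.7] 30.64
[403. 241.] [397 232  26  28 165] 162.0 [487.9 304. ] [ 8.7 15.2] 35.61
```

Request:
play_rows(gripper=[0.82,0.82,0.82,0.82,0.82,0.82,0.82,0.82,0.82], dp=[[-1.2,-1,4],[0,0,8],[0,0,12],[0,0,12],[0,0,8],[0,0,5],[0,0,2.5],[0,0,0],[0,0,0]], spin=[0,0,0,0,0,0,0,0,0])

```text
t: 30.43
tool_pos: [0.4875, 0.2629, 0.1313]
eef_rot: [[-0.979, 0.206, -0.0], [0.206, 0.979, 0.0], [0.0, 0.0, -1.0]]
contact_force: [0.6, 0.3, 0.4]
grip_width: 0.0752
gripper_force: 0.0
```

Request:
play_rows(gripper=[0.75,0.7,0.66,0.63,0.6,0.57,0.54,0.5,0.5,0.5], dp=[[0,0,0],[0,0,0],[0,0,0],[0,0,0],[0,0,0],[0,0,0],[0,0,0],[0,0,0],[0,0,0],[0,0,0]], spin=[0,0,0,0,0,0,0,0,0,0])

```text
t: 31.27
tool_pos: [0.4877, 0.263, 0.1317]
eef_rot: [[-0.979, 0.206, 0.001], [0.206, 0.979, 0.0], [-0.0, 0.001, -1.0]]
contact_force: [-0.2, 1.7, 3.9]
grip_width: 0.0578
gripper_force: 25.0
```

```bash
python3 g.py 544.7 -58.4 202
```

```text
t 31.27 p [487.7 263.  131.7] yaw -11.9 tilt [0.0006 0.0004] w 57.8 gf 25.0 F [-0.2  1.7  3.9]
dp [-122.1 -302.7  -70.3] spin -0.0
```

Request:
play_rows(gripper=[0.5,0.5,0.5,0.5,0.5,0.5,0.5,0.5,0.5,0.5,0.5,0.5], dp=[[0,0,-3],[0,0,-8],[0,0,-14],[0,0,-16],[0,0,-14],[0,0,-10],[-1.5,-4,-5],[-3.5,-9,-2],[-5.5,-14,0],[-7,-18,0],[-8,-20,0],[-8,-20,0]], spin=[0,0,0,0,0,0,0,0,0,0,0,0])

```text
t: 32.27
tool_pos: [0.5019, 0.1705, 0.2023]
eef_rot: [[-0.978, 0.206, -0.002], [0.206, 0.978, -0.001], [0.002, -0.002, -1.0]]
contact_force: [-0.4, -0.6, -4.9]
grip_width: 0.0578
gripper_force: 25.0
```

Request:
play_rows(gripper=[0.5,0.5,0.5,0.5,0.5,0.5,0.5,0.5,0.5,0.5,0.5,0.5], dp=[[-8,-20,0],[-8,-20,0],[-8,-20,0],[-8,-20,0],[-8,-20,0],[-8,-20,0],[-8,-20,0],[-8,-20,0],[-8,-20,0],[-8,-17,0],[-5,-12,0],[-3,-7,0]], spin=[0,0,0,0,0,0,0,0,0,0,0,0])

```text
t: 33.27
tool_pos: [0.5434, -0.0599, 0.2025]
eef_rot: [[-0.978, 0.209, -0.002], [0.209, 0.978, -0.001], [0.002, -0.001, -1.0]]
contact_force: [-0.4, -0.8, -5.3]
grip_width: 0.0582
gripper_force: 25.0
```

Request:
play_rows(gripper=[0.5,0.5,0.5,0.5,0.5,0.5], dp=[[0,0,0],[0,0,0],[0,0,0],[0,0,0],[0,0,0],[0,0,0]], spin=[0,0,0,0,0,0])

```text
t: 33.77
tool_pos: [0.5442, -0.0559, 0.2034]
eef_rot: [[-0.979, 0.205, 0.0], [0.205, 0.979, 0.0], [-0.0, 0.0, -1.0]]
contact_force: [0.1, 0.8, -4.2]
grip_width: 0.0579
gripper_force: 25.0
```

```bash
python3 g.py 544.7 -58.4 134
```

```text
t 33.77 p [544.2 -55.9 203.4] yaw -11.82 tilt [0.0001 0.0003] w 57.9 gf 25.0 F [ 0.1  0.8 -4.2]
dp [-1.  -2.4 69.4] spin 0.0015
```

Request:
play_rows(gripper=[0.5,0.5,0.5,0.5,0.5,0.5,0.5,0.5,0.5,0.5,0.5,0.5], dp=[[-0.5,-1,4],[0,-1,8],[0,0,13],[0,0,13],[0,0,11],[0,0,8],[0,0,4],[0,0,2],[0,0,0],[0,0,0],[0,0,0],[0,0,0]], spin=[0,0,0,0,0,0,0,0,0,0,0,0])

```text
t: 34.77
tool_pos: [0.5448, -0.0589, 0.141]
eef_rot: [[-0.978, 0.206, 0.001], [0.206, 0.978, -0.0], [-0.001, 0.0, -1.0]]
contact_force: [-0.1, -0.4, -3.0]
grip_width: 0.0578
gripper_force: 25.0
```

```bash
python3 g.py 544.7 -58.4 134
```

```text
t 34.77 p [544.8 -58.9 141. ] yaw -11.9 tilt [ 0.0013 -0.0001] w 57.8 gf 25.0 F [-0.1 -0.4 -3. ]
dp [0.2 0.5 7. ] spin -0.0
```

Request:
play_rows(gripper=[0.5,0.5,0.5,0.5,0.5,0.5,0.5,0.5,0.5], dp=[[0.2,0.4,1],[0,0,1.5],[0,0,1],[0,0,1],[0,0,0.7],[0,0,0.7],[0,0,0.5],[0,0,0],[0,0,0]], spin=[0,0,0,0,0,0,0,0,0])

```text
t: 35.52
tool_pos: [0.5442, -0.0584, 0.1346]
eef_rot: [[-0.978, 0.206, 0.0], [0.206, 0.978, -0.0], [-0.0, -0.0, -1.0]]
contact_force: [-3.0, 0.1, 6.3]
grip_width: 0.058
gripper_force: 25.0
```

Request:
play_rows(gripper=[0.5,0.5,0.5,0.5], dp=[[0,0,0.5],[0,0,0.3],[0,0,0],[0,0,0]], spin=[0,0,0,0])

```text
t: 35.85
tool_pos: [0.5444, -0.0584, 0.1346]
eef_rot: [[-0.979, 0.206, 0.0], [0.206, 0.979, -0.0], [-0.001, -0.0, -1.0]]
contact_force: [-5.1, 0.4, 11.8]
grip_width: 0.0579
gripper_force: 25.0
```

Request:
play_rows(gripper=[0.5,0.5,0.5,0.65,0.68,0.72,0.77,0.82,0.82,0.82,0.82,0.82], dp=[[0,0,-0.4],[0,0,-0.4],[0,0,0],[0,0,0],[0,0,0],[0,0,0],[0,0,0],[0,0,0],[0,0,-5],[0,0,-15],[0,0,-25],[0,0,-25]], spin=[0,0,0,0,0,0,0,0,0,0,0,0])

```text
t: 36.85
tool_pos: [0.5435, -0.0584, 0.2042]
eef_rot: [[-0.979, 0.206, -0.002], [0.206, 0.979, 0.0], [0.002, -0.0, -1.0]]
contact_force: [0.2, 0.1, -0.4]
grip_width: 0.0754
gripper_force: 0.0
```

Request:
play_rows(gripper=[0.82,0.82,0.82,0.82,0.82], dp=[[0,0,-20],[0,0,-7],[0,0,0],[0,0,0],[0,0,0]], spin=[0,0,0,0,0])

```text
t: 37.27
tool_pos: [0.5432, -0.0584, 0.2295]
eef_rot: [[-0.978, 0.206, -0.002], [0.206, 0.978, 0.0], [0.002, -0.0, -1.0]]
contact_force: [1.2, -0.0, -0.2]
grip_width: 0.076
gripper_force: 0.0
```

```bash
python3 g.py 510.8 366.2 230; cat > c.py <<'E'
from h import *
import s
d=get('wrist'); save('c%d.png'%int(robot.state()['t']*10),d['img']); s.pads(d)
W=cloud(d)*1000; z=W[...,2]
k,l,st,ce=cv2.connectedComponentsWithStats(((z>147)&(z<160)).astype(np.uint8))
for i in range(1,k):
    if st[i,4]>300:
        c=max(cv2.findContours((l==i).astype(np.uint8),0,2)[0],key=cv2.contourArea).reshape(-1,2)
        r=cv2.minAreaRect((onplane(d,c,.156)[:,:2]*1000).astype(np.float32)); print(ce[i].round(),np.median(z[l==i]).round(1),np.round(r[0],1),np.round(r[1],1),round(r[2],2))
E
python3 c.py
```

```text
t 37.27 p [543.2 -58.4 229.5] yaw -11.9 tilt [-0.0024  0.0002] w 76.0 gf 0.0 F [ 1.2 -0.  -0.2]
dp [119.2 408.8  -0.5] spin -0.0001
yel [563.5  31.4] [84.5 54.2] 78.15
blu [538.8 -20.7] [10.9 25.4] 79.75
[317. 221.] 155.9 [542.2 -58.5] [56.9 43.9] 78.15
```

Request:
play_rows(gripper=[0.82,0.82,0.82,0.82,0.82,0.82,0.82,0.82,0.82,0.82,0.82,0.82], dp=[[3,10,0],[6,20,0],[9,31,0],[11,37,0],[11,37,0],[11,37,0],[11,37,0],[11,37,0],[11,37,0],[11,37,0],[9,33,0],[7,25,0]], spin=[0,0,0,0,0,0,0,0,0,0,0,0])

```text
t: 38.32
tool_pos: [0.5111, 0.3389, 0.2299]
eef_rot: [[-0.979, 0.203, -0.002], [0.203, 0.979, 0.001], [0.002, 0.001, -1.0]]
contact_force: [-0.3, 0.4, 0.2]
grip_width: 0.0758
gripper_force: 0.0
```

Request:
play_rows(gripper=[0.82,0.82,0.82,0.82,0.82,0.82,0.82,0.82,0.82,0.82,0.82,0.82], dp=[[5,16,0],[3,10,0],[2,5,0],[0,0,5],[0,0,12],[0,0,14],[0,0,10],[0,0,5],[0,0,0],[0,0,0],[0,0,0],[0,0,0]], spin=[0,0,0,0,0,0,0,0,0,0,0,0])

```text
t: 39.32
tool_pos: [0.5107, 0.367, 0.1858]
eef_rot: [[-0.978, 0.206, 0.001], [0.206, 0.978, 0.001], [-0.001, 0.001, -1.0]]
contact_force: [1.2, -0.2, 0.1]
grip_width: 0.0757
gripper_force: 0.0
```

```bash
python3 g.py 510.8 366.2 131
```

```text
t 39.32 p [510.7 367.  185.8] yaw -11.91 tilt [0.0012 0.0009] w 75.7 gf 0.0 F [ 1.2 -0.2  0.1]
dp [-0.3 -0.7 54.8] spin -0.0003
```

Request:
play_rows(gripper=[0.82,0.82,0.82,0.82,0.82,0.82,0.82,0.82,0.82], dp=[[-0.3,-0.7,4],[0,0,9],[0,0,13],[0,0,13],[0,0,8],[0,0,5],[0,0,2.5],[0,0,0],[0,0,0]], spin=[0,0,0,0,0,0,0,0,0])

```text
t: 40.07
tool_pos: [0.5104, 0.3662, 0.1305]
eef_rot: [[-0.979, 0.206, 0.0], [0.206, 0.979, 0.0], [-0.0, 0.0, -1.0]]
contact_force: [-0.2, 0.0, 0.7]
grip_width: 0.0756
gripper_force: 0.0
```

Request:
play_rows(gripper=[0.75,0.7,0.66,0.63,0.6,0.57,0.54,0.5,0.5,0.5], dp=[[0,0,0],[0,0,0],[0,0,0],[0,0,0],[0,0,0],[0,0,0],[0,0,0],[0,0,0],[0,0,0],[0,0,0]], spin=[0,0,0,0,0,0,0,0,0,0])

```text
t: 40.9
tool_pos: [0.5105, 0.3662, 0.1308]
eef_rot: [[-0.979, 0.206, 0.001], [0.206, 0.979, 0.0], [-0.0, 0.001, -1.0]]
contact_force: [0.2, 1.7, 3.5]
grip_width: 0.058
gripper_force: 25.0
```

```bash
python3 g.py 564.2 31.3 202
```

```text
t 40.9 p [510.5 366.2 130.8] yaw -11.9 tilt [0.0006 0.0005] w 58.0 gf 25.0 F [0.2 1.7 3.5]
dp [-121.6 -316.7  -71.2] spin 0.0
```

Request:
play_rows(gripper=[0.5,0.5,0.5,0.5,0.5,0.5,0.5,0.5,0.5,0.5,0.5,0.5], dp=[[0,0,-3],[0,0,-8],[0,0,-14],[0,0,-16],[0,0,-14],[0,0,-10],[-1.5,-4,-5],[-3.5,-9,-2],[-5.5,-14,0],[-7,-18,0],[-8,-20,0],[-8,-20,0]], spin=[0,0,0,0,0,0,0,0,0,0,0,0])

```text
t: 41.9
tool_pos: [0.5251, 0.2725, 0.2011]
eef_rot: [[-0.978, 0.207, -0.002], [0.207, 0.978, -0.002], [0.002, -0.003, -1.0]]
contact_force: [0.1, -0.9, -4.2]
grip_width: 0.0581
gripper_force: 25.0
```

Request:
play_rows(gripper=[0.5,0.5,0.5,0.5,0.5,0.5,0.5,0.5,0.5,0.5,0.5,0.5], dp=[[-8,-20,0],[-8,-20,0],[-8,-20,0],[-8,-20,0],[-8,-20,0],[-8,-20,0],[-8,-20,0],[-8,-20,0],[-8,-20,0],[-7,-20,0],[-5,-15,0],[-3,-10,0]], spin=[0,0,0,0,0,0,0,0,0,0,0,0])

```text
t: 42.9
tool_pos: [0.5632, 0.0329, 0.2012]
eef_rot: [[-0.978, 0.211, -0.003], [0.211, 0.978, -0.002], [0.002, -0.003, -1.0]]
contact_force: [-0.6, -0.1, -4.7]
grip_width: 0.0577
gripper_force: 25.0
```

Request:
play_rows(gripper=[0.5,0.5,0.5,0.5,0.5,0.5], dp=[[-1,-5,0],[0,-2,0],[0,0,0],[0,0,0],[0,0,0],[0,0,0]], spin=[0,0,0,0,0,0])

```text
t: 43.4
tool_pos: [0.5637, 0.032, 0.2024]
eef_rot: [[-0.979, 0.204, -0.0], [0.204, 0.979, 0.0], [0.0, 0.0, -1.0]]
contact_force: [-1.1, -0.6, -3.9]
grip_width: 0.0577
gripper_force: 25.0
```

```bash
python3 g.py 564 31.3 134
```

```text
t 43.4 p [563.7  32.  202.4] yaw -11.8 tilt [-0.      0.0005] w 57.7 gf 25.0 F [-1.1 -0.6 -3.9]
dp [-0.5 -0.6 68.4] spin 0.0018
```

Request:
play_rows(gripper=[0.5,0.5,0.5,0.5,0.5,0.5,0.5,0.5,0.5,0.5,0.5,0.5], dp=[[0,0,4],[0,0,8],[0,0,13],[0,0,13],[0,0,11],[0,0,8],[0,0,4],[0,0,2],[0,0,0],[0,0,0],[0,0,0],[0,0,0]], spin=[0,0,0,0,0,0,0,0,0,0,0,0])

```text
t: 44.4
tool_pos: [0.5643, 0.0308, 0.1401]
eef_rot: [[-0.978, 0.206, 0.001], [0.206, 0.978, 0.0], [-0.001, 0.0, -1.0]]
contact_force: [-0.4, -0.3, -2.8]
grip_width: 0.0579
gripper_force: 25.0
```

```bash
python3 g.py 564 31.3 134
```

```text
t 44.4 p [564.3  30.8 140.1] yaw -11.91 tilt [0.0013 0.0001] w 57.9 gf 25.0 F [-0.4 -0.3 -2.8]
dp [0.4 0.5 6.1] spin -0.0001
```

Request:
play_rows(gripper=[0.5,0.5,0.5,0.5,0.5,0.5,0.5,0.5], dp=[[0,0.5,1],[0,0,1.5],[0,0,1],[0,0,0.7],[0,0,0.7],[0,0,0.6],[0,0,0],[0,0,0]], spin=[0,0,0,0,0,0,0,0])

```text
t: 45.07
tool_pos: [0.5639, 0.0312, 0.1339]
eef_rot: [[-0.979, 0.206, -0.0], [0.206, 0.979, 0.0], [0.0, 0.0, -1.0]]
contact_force: [0.4, 0.1, -2.9]
grip_width: 0.0578
gripper_force: 25.0
```

Request:
play_rows(gripper=[0.5,0.5,0.5,0.5,0.5], dp=[[0,0,0.4],[0,0,0.3],[0,0,0.2],[0,0,0],[0,0,0]], spin=[0,0,0,0,0])

```text
t: 45.48
tool_pos: [0.564, 0.0313, 0.1338]
eef_rot: [[-0.979, 0.206, 0.0], [0.206, 0.979, -0.0], [-0.0, -0.0, -1.0]]
contact_force: [-2.6, -0.3, 5.6]
grip_width: 0.0579
gripper_force: 25.0
```

Request:
play_rows(gripper=[0.5,0.5,0.65,0.68,0.72,0.77,0.82,0.82,0.82,0.82,0.82,0.82], dp=[[0,0,-0.4],[0,0,0],[0,0,0],[0,0,0],[0,0,0],[0,0,0],[0,0,0],[0,0,-5],[0,0,-15],[0,0,-25],[0,0,-25],[0,0,-25]], spin=[0,0,0,0,0,0,0,0,0,0,0,0])

```text
t: 46.48
tool_pos: [0.5637, 0.0313, 0.2296]
eef_rot: [[-0.979, 0.206, -0.0], [0.206, 0.979, 0.0], [0.0, 0.0, -1.0]]
contact_force: [0.3, 0.1, -0.6]
grip_width: 0.0756
gripper_force: 0.0
```

Request:
play_rows(gripper=[0.82,0.82,0.82,0.82,0.82,0.82,0.82,0.82], dp=[[0,0,-25],[5,0,-25],[15,0,-15],[25,0,0],[20,0,0],[10,0,0],[0,0,0],[0,0,0]], spin=[0,0,0,0,0,0,0,0])

```text
t: 47.15
tool_pos: [0.491, 0.0465, 0.2938]
eef_rot: [[-0.979, 0.206, 0.001], [0.206, 0.979, -0.0], [-0.001, -0.0, -1.0]]
contact_force: [0.5, -0.1, 0.1]
grip_width: 0.0752
gripper_force: 0.0
```

```bash
python3 g.py 564 31.3 134; python3 c.py; ls pics; python3 w.py top t9 145 165; python3 w.py side s9 148 165; python3 m.py >/dev/null; python3 - <<'E'
from h import *
d=get('side'); save('final.png',cv2.resize(d['img'][80:380,200:500],None,fx=2,fy=2,interpolation=cv2.INTER_CUBIC))
E
```

```text
t 47.15 p [491.   46.5 293.8] yaw -11.89 tilt [ 0.0013 -0.0003] w 75.2 gf 0.0 F [ 0.5 -0.1  0.1]
dp [-74.6   0.2 159.8] spin 0.0001
yel [569.6  65.6] [15.8 53.3] 79.52
blu [552.2 -23.9] [13.3 53.1] 78.63
[317. 300.] 155.8 [577.4  28. ] [56.8 10.2] 78.16
c373.png
c472.png
crop1.png
p1.png
p2.png
s_side.png
s_top.png
s_wrist.png
side0.png
t2.png
t3.png
top0.png
w1.png
w2.png
w4.png
w5.png
[367. 216.] [361 205  13  24 167] 154.1 [538.1 -79.8] [13.5 44.9] 78.03
[87.  4.] [ 68   0  39  10 159] 156.8 [ 287.1 1381.4] [149.3  67.5] 0.6
[515.  84.] [ 365    0  275  161 1557] 156.5 [1287.   226.5] [  41.  1197.3] 0.08
[240.  17.] [228  12  25   9 111] 156.7 [765.3 923.7] [77.3 92.5] 58.97
[167.  35.] [123  17  84  29 387] 157.2 [437.7 955.7] [181.6 364.7] 42.18
[47. 34.] [ 20  25  56  18 291] 156.0 [ 108.8 1160.4] [190.   62.5] 2.67
[314. 164.] [302 155  25  20 317] 154.3 [559.1  24.2] [64.7 44.6] 78.08
[327. 189.] [314 179  26  21 371] 154.3 [540.2 -63.8] [62.2 44.4] 76.18
[ 76. 284.] [ 35 252  68  47 453] 156.5 [  6.6 -40.5] [126.5  66.5] 11.45
```

View pics/final.png

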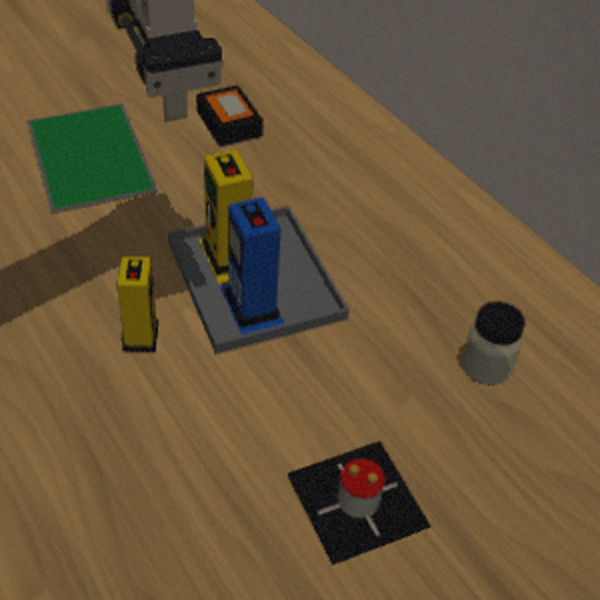

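The final side view shows both meters upright in the tray, the standard on the cross at (361,485), and the jar and indicator unmoved. I'll move clear and compare the top view with the first one.

Request:
play_rows(gripper=[0.82,0.82,0.82,0.82,0.82,0.82,0.82,0.82,0.82,0.82,0.82,0.82], dp=[[0,10,0],[0,20,0],[5,30,0],[5,35,0],[5,35,0],[5,35,0],[5,35,0],[5,35,0],[0,25,0],[0,10,0],[0,0,0],[0,0,0]], spin=[0,0,0,0,0,0,0,0,0,0,0,0])

```text
t: 48.35
tool_pos: [0.5168, 0.3167, 0.2926]
eef_rot: [[-0.979, 0.206, -0.001], [0.206, 0.979, -0.001], [0.001, -0.001, -1.0]]
contact_force: [0.6, -0.4, -0.7]
grip_width: 0.0753
gripper_force: 0.0
```

```bash
python3 - <<'E'
from h import *
for n in('top','side'):
    for d in(dict(np.load(n+'0.npz')),get(n)):
        W=cloud(d)*1000; z=W[...,2]; near=np.hypot(W[...,0]-555,W[...,1]+13)<110
        k,l,st,ce=cv2.connectedComponentsWithStats(((z>147)&(z<163)&near).astype(np.uint8))
        for i in range(1,k):
            if st[i,4]>80:
                c=max(cv2.findContours((l==i).astype(np.uint8),0,2)[0],key=cv2.contourArea).reshape(-1,2)
                r=cv2.minAreaRect((onplane(d,c,.156)[:,:2]*1000).astype(np.float32)); print(n,ce[i].round(1),np.median(z[l==i]).round(1),np.round(r[0],1),np.round(r[1],1),round(r[2],2))
E
```

```text
top [308.9 199.2] 154.4 [562.   31.6] [57.5 44.5] 78.05
top [355.9 212.6] 154.3 [543.3 -57.8] [57.3 44.5] 77.91
top [309.3 199.4] 154.3 [561.5  30.9] [57.7 44.5] 78.03
top [356.  212.9] 154.3 [542.4 -58.2] [57.4 44.3] 78.01
side [313.7 164.4] 153.9 [558.3  23. ] [64.9 44.7] 77.88
side [326.9 189.2] 154.3 [539.4 -65.9] [63.5 45. ] 78.05
side [313.7 164.4] 154.2 [558.2  22.9] [63.5 44.5] 78.08
side [326.7 189.4] 154.1 [538.9 -67.1] [64.7 44.5] 77.88
```

Both meters are within about 1 mm of their starting poses and square with their pads. Handing in.

```bash
python3 -c "
from station import ticket; print(ticket.close_job())"
```

```text
the job is handed in; nothing more can be done
None
```

The job is handed in at about 48 s: the standard stands on the middle of the black plate, and both meters are back upright on the pads of their own colour, square and within about 1 mm of where they started; the arm never went near the jar or the indicator box.

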